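# Find the socket that fits and hold the torque tester in the green

## Robot

A 6-joint arm with a two-finger parallel gripper is mounted at the origin on a cart in front of the work surface, level with it; the furniture and walls round the work are solid. World frame = base frame: x ahead of the robot, y to its left, z up, the work surface at z = 0. Lengths are in m, angles in rad, forces in N, time in s.
With the tool pointing down it reaches from about 0.375 to 0.9 m from the base axis. Payload 3.1 kg.
Tool frame: the origin (TCP) lies at the centre of the arm's flange, where the gripper is bolted on; the fingertips stand 173 mm ahead of it and the grasp point (between the pads) lies 155 mm ahead of it; z points along the fingers, y is the line along which they close (so a half turn about z gives the same grasp; the last joint's range is limited). The gripper opens to 85 mm and grips with 20 to 120 N. Pads are 22 mm wide; open, the fingers measure 114 mm over their backs; the gripper's body (76 mm by 85 mm) begins 54 mm behind the grasp point. The pads swing forward as they close: fully open they stand 13 mm farther back than shut.
Start: joints at [-1.353, 0.527, 1.433, -0, 1.181, -0.178], TCP at [0.242, -0.576, 0.405] pointing down, gripper open.
Joint ranges: [-3.08, 3.08], [-0.75, 2.2], [0.22, 2.44], [-1.43, 4.57], [0, 2.65], [-2.85, 2.85]. Speed limits (rad/s): [2.79, 2.79, 3.14, 3.14, 3.14, 3.14].

## Interface

Orientations are given as a unit quaternion [x, y, z, w].
In Python, from station import * gives the robot as it stands.
- The arm moves only by the shell command python3 -m jog 'ROWS' [OPENING] [FORCE]. ROWS is a JSON object of lists of equal length, an entry for each row: "linear": the shift along the world's x, y, z in mm, a list of three; "turn": the turn about the world's z in units of 5 degrees (1.0 is 5 degrees). A call has 1 to 12 rows; each row shifts and turns the commanded pose from where the row before left it; what a row does not reach is not made up. A row lasts 1/8 s, in which the tool goes at most 62.5 mm and 10.7 degrees, less where a joint would pass 70% of its speed; a pose out of reach is approached as far as the arm can. A call is refused whole if a number of a shift passes 62.5 or a number of a turn 1, either way. A call with a gripper value outside its range is refused whole. OPENING is the opening, from 0 (shut) to 1 (fully open), set as the call begins (- or left out, the last holds). The fingers move at their own pace and stop on an object; FORCE is the grip in N (left out, the last holds). Time passes only in rows, so rows that do not move let the fingers close. It gives the time, the measured TCP pose, the force, the opening and the grip force at its end, in the units of the state.
- sense(): the state, without advancing time (a new reading comes with each control period).
- snapshot(name): name is "side" or "top" or "wrist"; returns the picture (480x640x3 uint8, red, green, blue); there is no depth.
- get_calibration(name): a dict with "fx", "fy", "cx", "cy" (pixels), "world_to_cam" (4x4, takes a point from world to camera coordinates). Camera axes: x right, y down, z forward; pixel columns grow to the right and rows downward; lengths in m; the calibration is good to about 2 mm. A picture is of the moment at which its call begins: read the wrist's pose just before it. get_calibration takes no time and is no camera call; for the wrist camera it gives the pose at the moment of the call.
- sign_off(): hands the job in; it is judged then, once.
The state is a dict: "t": time; "q": joint angles; "qd": joint speeds; "tau": joint torques, N m; "tcp_pos": TCP position; "tool_rot": TCP orientation; "force": force on the tool from outside, world axes, zero at the start; "ft_torque": the same for the moment, N m; "finger_gap": opening from 0.0 (shut) to 1.0 (fully open); "gripper_force": force on a finger pad.
Only numpy, scipy, OpenCV 4.12 (cv2) and the standard library are available. Lean on these libraries where they do the work, as an engineer would, in place of code of your own. Each camera call takes 0.05 s, during which the arm holds its last target. There are 200 camera calls.

## Task

One of the three look-alike sockets on the yellow tray fits the brass hex nut on top of the blue torque tester: try them until you find the one that goes fully down over the nut and turns it, standing those that do not fit upright on the tray again. With the right one, turn the nut clockwise (seen from above) against its spring until the red pointer is in the middle of the green band, and finish there, still gripping the fully seated socket and holding the pointer in the green. Do not tip the sockets over or push the other things about.

Things in the scene. Friction and masses are not known exactly. Their poses are not given: they have to be found in the camera images.
- socket_a_mid (a point): one of three sockets that look the same: steel hexagonal prism standing upright on the tray, 64 mm tall, 38 mm across outer flats (44 across corners), 250 g, small square black mark on top. This point is on its axis, half-way up, 32 mm above its underside; z up, x square to one outer flat (flats face 0, 60, 120 ... degrees from x)
- socket_b_mid (a point): one of three sockets that look the same: steel hexagonal prism standing upright on the tray, 64 mm tall, 38 mm across outer flats (44 across corners), 250 g, small square black mark on top. This point is on its axis, half-way up, 32 mm above its underside; z up, x square to one outer flat (flats face 0, 60, 120 ... degrees from x)
- socket_c_mid (a point): one of three sockets that look the same: steel hexagonal prism standing upright on the tray, 64 mm tall, 38 mm across outer flats (44 across corners), 250 g, small square black mark on top. This point is on its axis, half-way up, 32 mm above its underside; z up, x square to one outer flat (flats face 0, 60, 120 ... degrees from x)
- socket_a: the same socket; origin at the centre of its underside. From below it has a hexagonal opening 26 mm deep, parallel to the outer flats: on one socket too small (stops on top of the nut, over 12 mm short of seated), on one too large (goes down but spins free), on one fitting (1.4 mm clear of each flat, about 15 degrees of play each way). The letter does not tell which; order varies
- socket_b: the same socket; origin at the centre of its underside. From below it has a hexagonal opening 26 mm deep, parallel to the outer flats: on one socket too small (stops on top of the nut, over 12 mm short of seated), on one too large (goes down but spins free), on one fitting (1.4 mm clear of each flat, about 15 degrees of play each way). The letter does not tell which; order varies
- socket_c: the same socket; origin at the centre of its underside. From below it has a hexagonal opening 26 mm deep, parallel to the outer flats: on one socket too small (stops on top of the nut, over 12 mm short of seated), on one too large (goes down but spins free), on one fitting (1.4 mm clear of each flat, about 15 degrees of play each way). The letter does not tell which; order varies
- nut_base (a point): foot of the brass hex nut on its axis, 52 mm above the worktop, on a 50 mm wide flange where a fully seated socket's underside rests. Nut: 24 mm across flats (28 across corners), 16 mm tall plus a tapered crown of 3 mm. z up; x square to one flat (flats face 0, 60, 120 ... degrees from x) and turning with the nut; the red pointer points to -x
- nut (a joint): angle of nut and red pointer, 0 at rest, growing as the nut is turned clockwise seen from above, stop at 1.2; the green band is 0.45 to 0.85 (middle 0.65). A spring drives it back to 0: about 0.18 N m at the start, 0.38 N m in mid-band. The flange under a seated socket does not carry the nut round.
- tester: the torque tester, fixed: blue housing 150 x 150 mm, 45 mm tall, with a white round dial on top (132 mm across, its face 48 mm above the worktop) round the nut; origin under its centre
- tray: yellow tray, fixed, 120 x 380 mm (long side along its y), floor 4 mm above the worktop, rim 14 mm high; origin under its centre. The sockets stand in a row along it, about 115 mm apart.
- white_tub: white tub 94 mm across, 91 mm tall, bystander
- lime_can: lime green can 65 mm across, 85 mm tall, bystander
- tape_roll_1: green tape roll lying flat, 68 mm across, 19 mm tall, bystander
- timer: small white timer 70 x 62 mm, 20 mm tall, bystander
- beaker_3: clear beaker 74 mm across, 80 mm tall, bystander
Not all that is in view belongs to the job. Leave any turquoise look-alike of the socket_c alone.

How it is judged:
By the outcome, as a careful person would: the job done as asked, in the order asked, and still so for the second after the job is handed in, while the arm keeps its last pose, push and grip.
It also fails if it takes over 72 s, if anything falls off the work surface, if the arm or the gripper's body presses on something with over 40 N, if the wrist force passes 120 N, or if a joint passes its speed limit or range.

## Working session

There is one attempt and no reset: what is moved stays moved. The work goes in short steps, Python scripts to look and compute and a shell command to move; the robot and the scene stay as the last step left them, time stands still between calls to the robot, and variables do not carry over. Pictures are saved under pics/ and viewed, at most 10 in all, crops included, and the job is handed in when it is done.

```bash
mkdir -p pics; ls; python3 - <<'E'
from station import *
import cv2
s=sense();print(s)
for n in("top","side"):
    im=snapshot(n);cv2.imwrite(f"pics/{n}0.png",im[...,::-1]);print(n,get_calibration(n))
E
```

```text
pics
{'t': 0.0, 'q': array([-1.35251159e+00,  5.28457551e-01,  1.43390992e+00, -2.38452963e-05,
        1.18140668e+00, -1.78512856e-01]), 'qd': array([ 1.26377062e-03, -1.04913698e-03,  2.53728534e-04,  6.92671392e-05,
       -1.68995756e-03, -1.94862341e-04]), 'tau': array([-5.08620542e-04, -4.42353129e+01, -1.78022915e+01, -2.68082676e-04,
        8.42540700e-03, -4.26008157e-06]), 'tcp_pos': array([ 0.24148189, -0.57608505,  0.40373608]), 'tool_rot': array([ 9.80381953e-01,  1.97104125e-01, -3.27121125e-05, -1.09031230e-03]), 'force': array([0.32683987, 0.47134526, 0.00508578]), 'ft_torque': array([-0.01798543,  0.02010349,  0.0085512 ]), 'gripper_force': 0.0, 'finger_gap': 1.00104130394003}
top {'fx': 575.6703538343286, 'fy': 575.6703538343286, 'cx': 318.0883420560099, 'cy': 239.81595715840058, 'world_to_cam': array([[-0.01666518, -0.99985899,  0.00206882,  0.01295473],
       [-0.99649524,  0.01643941, -0.08201817,  0.57187562],
       [ 0.08197259, -0.00342842, -0.99662869,  1.43695368],
       [ 0.        ,  0.        ,  0.        ,  1.        ]])}
side {'fx': 568.5339860599697, 'fy': 568.5339860599697, 'cx': 312.04392442279317, 'cy': 235.70516543691875, 'world_to_cam': array([[-0.89554457, -0.44430705, -0.02431385,  0.52304077],
       [-0.16028405,  0.37307698, -0.91385042,  0.16627717],
       [ 0.41510112, -0.81449666, -0.4053224 ,  1.24640957],
       [ 0.        ,  0.        ,  0.        ,  1.        ]])}
```

View pics/top0.png

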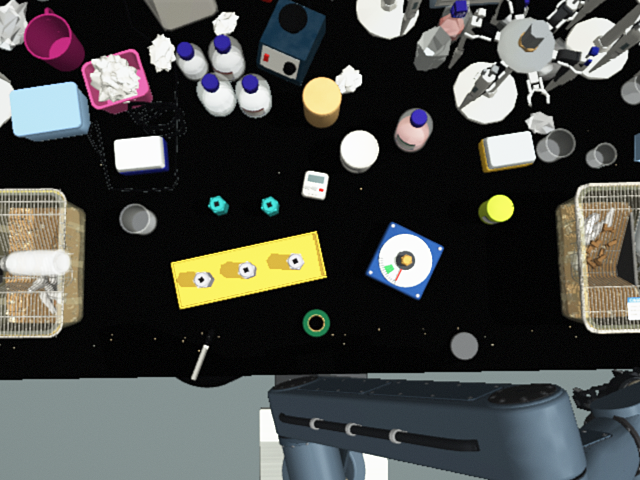

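The top view shows the tray with sockets near (204,280), (247,270) and (296,261), and the nut near (405,260). Enlarging that area next.

```bash
python3 - <<'E'
import cv2,numpy as np
im=cv2.imread("pics/top0.png")
a=cv2.resize(im[245:300,180:320],None,fx=5.7,fy=5.7,interpolation=cv2.INTER_CUBIC)
b=cv2.resize(im[217:303,360:450],None,fx=3.3,fy=3.3,interpolation=cv2.INTER_CUBIC)
o=np.zeros((600,798,3),np.uint8);o[:a.shape[0],:a.shape[1]]=a[:,:798];o[315:315+b.shape[0],:b.shape[1]]=b
c=cv2.resize(im[240:280,385:425],None,fx=7,fy=7,interpolation=cv2.INTER_CUBIC);o[315:595,310:590]=c
cv2.imwrite("pics/crop1.png",o);print(a.shape,b.shape)
E
```

```text
(314, 798, 3) (284, 297, 3)
```

View pics/crop1.png

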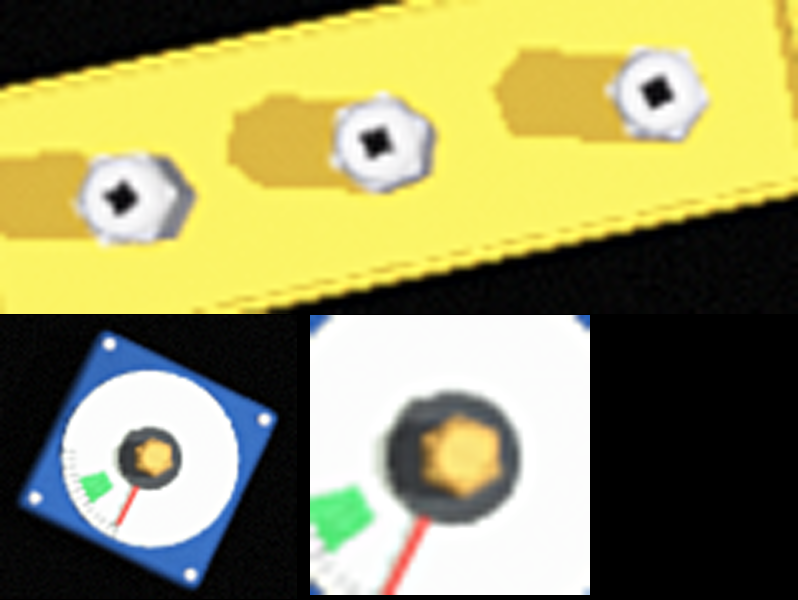

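```bash
cat > h.py <<'E'
from station import *
import numpy as np, cv2
from scipy.spatial.transform import Rotation as R
def ray(c,u,v,z):
    T=np.linalg.inv(c["world_to_cam"]); d=T[:3,:3]@[(u-c["cx"])/c["fx"],(v-c["cy"])/c["fy"],1]
    return T[:3,3]+d*(z-T[2,3])/d[2]
def proj(c,p):
    q=c["world_to_cam"]@np.r_[p,1]; return q[0]/q[2]*c["fx"]+c["cx"],q[1]/q[2]*c["fy"]+c["cy"]
def yaw(): # tool y-axis (closing) yaw in world, deg
    s=sense();m=R.from_quat(s["tool_rot"]).as_matrix();return np.degrees(np.arctan2(m[1,1],m[0,1]))
E
python3 - <<'E'
from h import *
c=get_calibration("top")
for n,u,v,z in [("left",201.4,279.7,.068),("mid",246,270.1,.068),("right",295.3,261.1,.068),("nut",405.3,260.3,.052),("crown",406.9,260,.071),("tape",316,323,.019),("timer",316,185,.02),("lime",500,208,.085),("tub",360,150,.091),("turq",219,205,.068),("turq",270,206,.068),("beaker",137,219,.08)]:
    print(n,ray(c,u,v,z).round(4))
s=sense();w=get_calibration("wrist");T=np.linalg.inv(w["world_to_cam"]);m=R.from_quat(s["tool_rot"]).as_matrix()
print(yaw(),"cam in tool",(m.T@(T[:3,3]-s["tcp_pos"])).round(4));print((m.T@T[:3,:3]).round(3),w["fx"],w["cx"],w["cy"])
E
```

```text
left [0.4752 0.2904 0.068 ]
mid [0.4969 0.1813 0.068 ]
right [0.5169 0.0604 0.068 ]
nut [ 0.5151 -0.2119  0.052 ]
crown [ 0.515  -0.2129  0.071 ]
tape [0.3626 0.0122 0.019 ]
timer [0.7133 0.0065 0.02  ]
lime [ 0.6376 -0.4419  0.085 ]
tub [ 0.7856 -0.1027  0.091 ]
turq [0.6587 0.247  0.068 ]
turq [0.6541 0.121  0.068 ]
beaker [0.6257 0.4454 0.08  ]
-67.2648310374333 cam in tool [ 0.0828 -0.001   0.0315]
[[-0.001 -0.948 -0.32 ]
 [ 1.    -0.001  0.   ]
 [-0.001 -0.32   0.948]] 394.0186874310801 319.57180074218485 241.6699122587
```

```bash
python3 -m jog '{"linear":[[34,45,-5],[34,45,-5],[34,45,-5],[34,45,-5],[34,45,-5],[34,45,-5],[34,45,-5],[35,49,-5],[0,0,0],[0,0,0]],"turn":[0,0,0,0,0,0,0,0,0,0]}' 1 100; python3 - <<'E'
from h import *
s=sense();c=get_calibration("wrist");im=snapshot("wrist");cv2.imwrite("pics/w1.png",im[...,::-1]);np.save("w1.npy",c,allow_pickle=True)
print(s["tcp_pos"],yaw(),s["t"],s["q"],s["force"],proj(c,[.515,-.212,.052]))
E
```

```text
t: 1.35
tcp_pos: [0.5145, -0.2123, 0.3644]
tool_rot: [0.98, 0.198, -0.0, -0.0]
force: [0.7, -0.2, 0.2]
finger_gap: 1.002
gripper_force: 0.0
[ 0.51447251 -0.21228915  0.36443232] -67.29436189350207 1.35 [-5.92016721e-01  4.87689294e-01  1.64746798e+00 -6.44123188e-04
  1.00704773e+00  5.81196357e-01] [ 0.7408435  -0.23337744  0.1807464 ] (np.float64(320.7144541773303), np.float64(225.24753475352628))
```

View pics/w1.png

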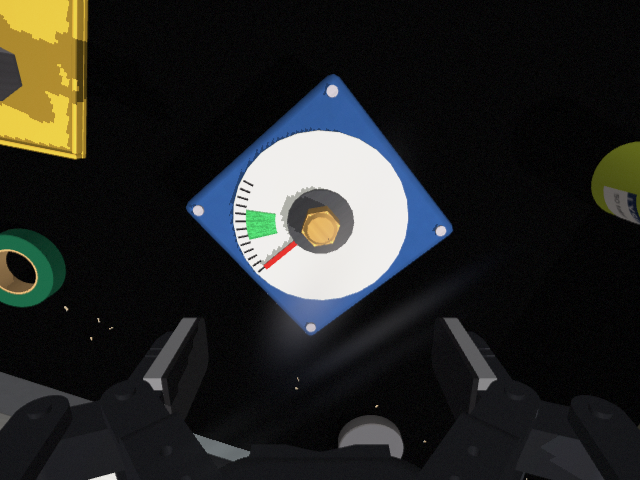

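The nut sits at about (321,224) on the flange centred near (321,221), the red pointer runs down-left to (265,267), and the green band is at (260,224). I'll fit these numerically.

```bash
cat >> h.py <<'E'
def world(c,mask,z):
    v,u=np.nonzero(mask); return np.array([ray(c,a,b,z)[:2] for a,b in zip(u,v)])
def big(mask):
    n,l,st,_=cv2.connectedComponentsWithStats(mask.astype(np.uint8)); return l==1+np.argmax(st[1:,4])
def enc(P):
    (x,y),r=cv2.minEnclosingCircle(P.astype(np.float32)*1000); return round(x,2),round(y,2),round(r,2)
E
python3 - <<'E'
from h import *
c=np.load("w1.npy",allow_pickle=True).item();im=cv2.imread("pics/w1.png").astype(int);b,g,r=im[...,0],im[...,1],im[...,2]
roi=np.zeros(b.shape,bool);roi[110:310,220:425]=1
white=big(roi&(b>160)&(g>160)&(r>160));print("dial",enc(world(c,white,.048)))
inn=np.zeros_like(roi);inn[180:262,280:362]=1
dark=big(inn&(r<80)&(b<80)); print("flange",enc(world(c,dark,.052)))
br=big(inn&(r>120)&(b<g-20)&(r>g+15)); P=world(c,br,.068);print("nut",enc(P),cv2.minAreaRect(P.astype(np.float32)*1000))
red=big(roi&(r>130)&(g<90)&(b<90));P=world(c,red,.05);d=cv2.fitLine(P.astype(np.float32),2,0,.01,.01).ravel();print("ptr",d,np.degrees(np.arctan2(d[1],d[0]))%180,P.mean(0))
cv2.imwrite("pics/nutcrop.png",cv2.resize(im[175:265,275:365].astype(np.uint8),None,fx=6,fy=6,interpolation=cv2.INTER_CUBIC))
E
```

```text
dial (517.02, -210.72, 65.55)
flange (518.19, -199.12, 15.02)
nut (517.76, -211.1, 14.51) ((517.0103759765625, -210.66256713867188), (24.85108184814453, 27.43364906311035), 35.608577728271484)
ptr [ 0.8903665  -0.4552444   0.4808815  -0.19234325] 152.91934 [ 0.48088152 -0.19234325]
```

```bash
python3 -m jog '{"linear":[[-2,56,0],[-2,56,0],[-2,56,0],[-3,56,0],[-3,56,0],[-3,56,0],[-3,57,0],[0,0,0],[0,0,0]],"turn":[0,0,0,0,0,0,0,0,0]}' 1 100; python3 - <<'E'
from h import *
s=sense();c=get_calibration("wrist");im=snapshot("wrist");cv2.imwrite("pics/w2.png",im[...,::-1]);np.save("w2.npy",c,allow_pickle=True)
print(s["tcp_pos"],yaw(),s["t"],s["q"],[proj(c,p) for p in([.475,.29,.068],[.497,.181,.068],[.517,.06,.068])])
E
```

```text
t: 2.52
tcp_pos: [0.4969, 0.1793, 0.3647]
tool_rot: [0.981, 0.196, -0.0, 0.0]
force: [-0.2, 0.6, -1.1]
finger_gap: 0.996
gripper_force: 0.0
[0.49687346 0.17926746 0.36473805] -67.4006013932651 2.525 [ 1.34695297e-01  4.52588138e-01  1.71674116e+00 -7.91440084e-04
  9.72290476e-01  1.31039058e+00] [(np.float64(159.41044844916914), np.float64(201.50899184557483)), (np.float64(318.3577474301083), np.float64(231.50318822425626)), (np.float64(482.522437294214), np.float64(268.28601874388204))]
```

View pics/w2.png

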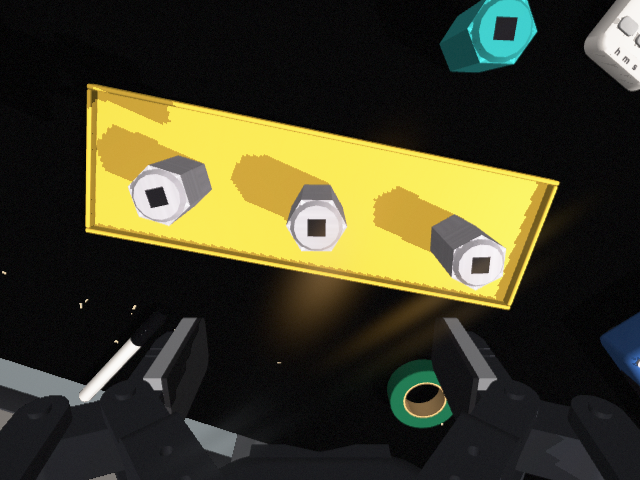

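The tops are at about (157,196), (316,228) and (480,265), all upright. I'll enlarge them to read the flat directions.

```bash
python3 - <<'E'
from h import *
c=np.load("w2.npy",allow_pickle=True).item();im=cv2.imread("pics/w2.png");b,g,r=[im[...,i].astype(int) for i in range(3)]
o=[]
for u,v in((157,196),(316,228),(480,265)):
    # rectified top plane view: 60 mm square, world x right, world y up, 4.3px/mm
    p=ray(c,u,v,.068)[:2]; k=np.linspace(-.03,.03,260)
    X,Y=np.meshgrid(p[0]+k,p[1]-k); W=np.stack([X,Y,np.full_like(X,.068),np.ones_like(X)],-1)@c["world_to_cam"].T
    mu=(W[...,0]/W[...,2]*c["fx"]+c["cx"]).astype(np.float32);mv=(W[...,1]/W[...,2]*c["fy"]+c["cy"]).astype(np.float32)
    w=cv2.remap(im,mu,mv,cv2.INTER_CUBIC);o.append(w)
    m=np.zeros(b.shape,bool);m[v-16:v+17,u-16:u+17]=1;m=big(m&(r<95))
    P=world(c,m,.068);rc=cv2.minAreaRect(P.astype(np.float32)*1000);print(rc)
cv2.imwrite("pics/crop2.png",np.hstack(o))
E
```

```text
((477.2001037597656, 292.8135986328125), (12.139606475830078, 12.267003059387207), 34.466636657714844)
((499.04241943359375, 183.6546630859375), (10.979826927185059, 11.301970481872559), 22.582359313964844)
((518.6155395507812, 62.73285675048828), (10.937393188476562, 12.151021003723145), 22.575454711914062)
```

View pics/crop2.png

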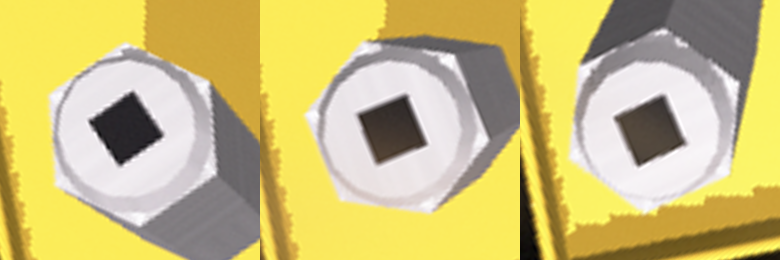

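```bash
python3 -m jog '{"linear":[[0,2,-20],[0,0,-20],[2,0,-20],[0,1,-20],[0,0,-20],[0,0,-10],[0,0,0],[0,0,0]],"turn":[1,1,1,1,1,1,0,0]}'; python3 -c "
from h import *
print(sense()['tcp_pos'],yaw())"
```

```text
t: 3.58
tcp_pos: [0.4991, 0.1824, 0.2551]
tool_rot: [0.897, 0.443, 0.0, 0.0]
force: [-0.3, 1.2, 0.3]
finger_gap: 1.0
gripper_force: 0.0
[0.49913564 0.18241097 0.25511232] -37.45689929568122
```

```bash
python3 -m jog '{"linear":[[0,1,-20],[0,0,-20],[0,0,-17],[0,0,0]],"turn":[0,0,0,0]}'; python3 -m jog '{"linear":[[0,0,0],[0,0,0],[0,0,0],[0,0,0],[0,0,0],[0,0,0]],"turn":[0,0,0,0,0,0]}' 0 100; python3 -c "
from h import *
print(sense()['tcp_pos'],yaw())"
```

```text
t: 4.08
tcp_pos: [0.4984, 0.1843, 0.1969]
tool_rot: [0.896, 0.444, -0.001, -0.0]
force: [-0.5, -0.0, -0.3]
finger_gap: 0.997
gripper_force: 0.0
t: 4.82
tcp_pos: [0.499, 0.1847, 0.1986]
tool_rot: [0.896, 0.444, 0.001, 0.0]
force: [0.7, 0.1, 6.3]
finger_gap: 0.434
gripper_force: 99.5
[0.49898367 0.18466269 0.19863531] -37.2650969558552
```

```bash
python3 -m jog '{"linear":[[0,0,30],[0,0,35],[0,0,35],[0,-25,0],[2,-45,0],[2,-50,0],[3,-55,0],[3,-55,0],[3,-55,0],[3,-50,0],[2,-40,0],[0,-20,0]],"turn":[0,0,0,0.25,0.5,0.5,0.5,0.5,0,0,0,0]}'; python3 -m jog '{"linear":[[0,0,0],[0,0,0],[0,0,0]],"turn":[0,0,0]}'; python3 - <<'E'
from h import *
s=sense();c=get_calibration("wrist");im=snapshot("wrist");cv2.imwrite("pics/w3.png",im[...,::-1]);np.save("w3.npy",c,allow_pickle=True)
zt=s["tcp_pos"][2]-.1985+.068
print(s["tcp_pos"],yaw(),s["t"],s["force"],zt,proj(c,[*s["tcp_pos"][:2],zt]))
E
```

```text
t: 6.32
tcp_pos: [0.5164, -0.2124, 0.2974]
tool_rot: [0.849, 0.529, 0.0, -0.0]
force: [-0.3, 1.0, -2.1]
finger_gap: 0.434
gripper_force: 100.4
t: 6.7
tcp_pos: [0.5164, -0.2087, 0.2976]
tool_rot: [0.848, 0.531, -0.0, -0.001]
force: [0.2, -0.3, -2.0]
finger_gap: 0.435
gripper_force: 100.4
[ 0.5164008  -0.20866367  0.29760433] -25.90563026386738 6.7 [ 0.15284492 -0.33245946 -1.95265079] 0.16710432617151622 (np.float64(320.8675899729892), np.float64(396.2217049643411))
```

View pics/w3.png

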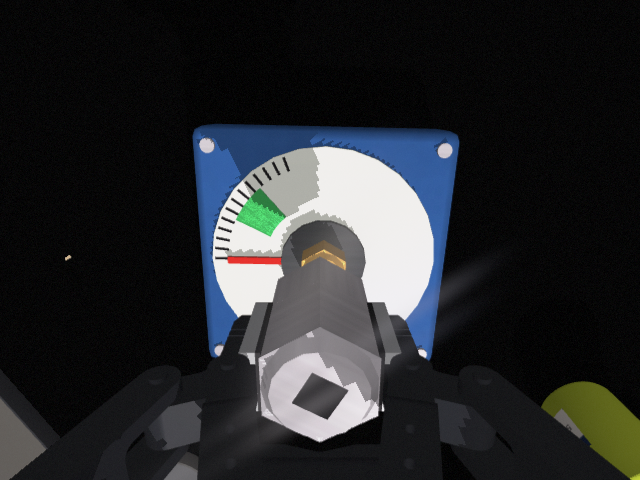

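The mark is at (320,396), as predicted for a centred grasp, and the pointer is square to the tool. Next I'll refit the dial circle from this view.

```bash
python3 - <<'E'
from h import *
from scipy.optimize import least_squares
c=np.load("w3.npy",allow_pickle=True).item();im=cv2.imread("pics/w3.png").astype(int);b,g,r=im[...,0],im[...,1],im[...,2]
blue=(b>90)&(b-r>50)&(g<b-25)
P=[]
for a in np.radians(np.r_[-5:60:2,125:185:2]):
    for k in np.arange(60,72,.2):
        u,v=323+1.55*k*np.cos(a),251-1.55*k*np.sin(a)
        if blue[int(round(v)),int(round(u))] : P.append(ray(c,u,v,.048)[:2]*1000);break
P=np.array(P);f=least_squares(lambda p:np.hypot(*(P-p[:2]).T)-p[2],[517,-210,66],loss="soft_l1");print(f.x,len(P),np.abs(f.fun).mean())
f=least_squares(lambda p:np.hypot(*(P-p[:2]).T)-66,[517,-210],loss="soft_l1");print(f.x)
E
```

```text
[ 517.15379595 -210.11612687   65.37765686] 61 0.12798315523370182
[ 516.69270894 -210.97251459]
```

```bash
python3 -m jog '{"linear":[[0.6,-2,-9],[0,0,-9],[0,0,-9],[0,0,0],[0,0,0]],"turn":[0,0,0,0,0]}';python3 -m jog '{"linear":[[0,0,-3],[0,0,-3],[0,0,-3],[0,0,-2],[0,0,0]],"turn":[0,0,0,0,0]}'; python3 -c "
from h import *
print(sense()['tcp_pos'],yaw(),sense()['force'])"
```

```text
t: 7.38
tcp_pos: [0.5172, -0.2125, 0.2706]
tool_rot: [0.848, 0.53, -0.0, -0.0]
force: [-0.0, 0.1, -2.1]
finger_gap: 0.434
gripper_force: 100.4
t: 8.0
tcp_pos: [0.5171, -0.2124, 0.2595]
tool_rot: [0.848, 0.53, -0.0, -0.0]
force: [0.2, -0.1, -2.1]
finger_gap: 0.433
gripper_force: 100.4
[ 0.51710927 -0.21239651  0.25950636] -26.01812677024969 [ 0.16681866 -0.1143739  -2.07283548]
```

```bash
python3 -m jog '{"linear":[[0,1.5,-3],[0,0,-3],[0,0,-3],[0,0,-2],[0,0,-2],[0,0,0]],"turn":[0,0,0,0,0,0]}'; python3 -c "
from h import *
print(sense()['tcp_pos'],yaw(),sense()['force'],sense()['ft_torque'])"
```

```text
t: 8.75
tcp_pos: [0.5172, -0.2109, 0.2467]
tool_rot: [0.848, 0.53, 0.0, 0.0]
force: [-0.4, 0.3, -2.6]
finger_gap: 0.433
gripper_force: 100.8
[ 0.51720436 -0.21093569  0.24671652] -26.013934796732727 [-0.37355746  0.25054263 -2.55697354] [ 0.00267244 -0.07303299  0.04218748]
```

```bash
python3 -m jog '{"linear":[[0,0,-0.5],[0,0,-0.5],[0,0,0],[0,0,0]],"turn":[0,0,0,0]}';python3 -m jog '{"linear":[[0,0,0],[0,0,0],[0,0,0],[0,0,0],[0,0,0],[0,0,0],[0,0,0]],"turn":[-1,-1,-1,-1,-1,0,0]}'; python3 -c "
from h import *
print(sense()['tcp_pos'],yaw(),sense()['force'],sense()['ft_torque'])
c=get_calibration('wrist');im=snapshot('wrist');cv2.imwrite('pics/w4.png',im[...,::-1]);np.save('w4.npy',c,allow_pickle=True)"
```

```text
t: 9.25
tcp_pos: [0.5172, -0.2109, 0.2466]
tool_rot: [0.848, 0.53, 0.0, 0.0]
force: [-1.4, 0.1, 5.5]
finger_gap: 0.434
gripper_force: 101.4
t: 10.12
tcp_pos: [0.5175, -0.2113, 0.2466]
tool_rot: [0.942, 0.334, 0.001, 0.001]
force: [-0.4, -0.6, 5.5]
finger_gap: 0.435
gripper_force: 101.1
[ 0.51754221 -0.21127655  0.24663812] -50.94519771247098 [-0.36812914 -0.59239286  5.49846429] [ 0.02898595  0.1435575  -0.0525059 ]
```

View pics/w4.png

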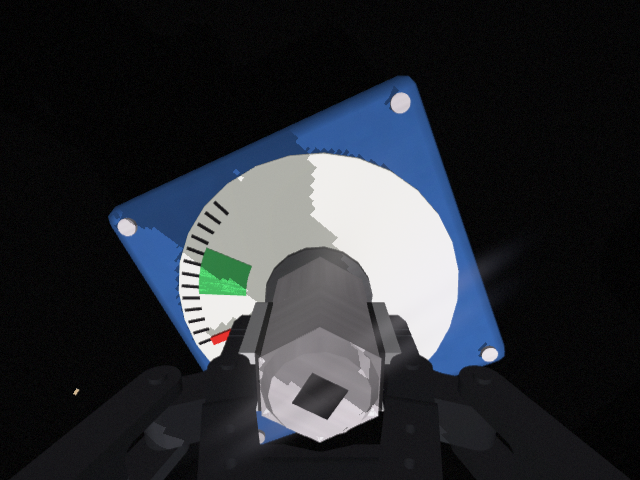

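The pointer (222,337) still seems to be at the first tick. I'll turn 20° further and measure it.

```bash
cat >> h.py <<'E'
def pointer(name):
    s=sense();c=get_calibration("wrist");im=snapshot("wrist");cv2.imwrite(f"pics/{name}.png",im[...,::-1]);np.save(name+".npy",c,allow_pickle=True)
    r,g,b=[im[...,i].astype(int) for i in range(3)];m=(r>110)&(g<80)&(b<80);N=np.array([.517,-.2108])
    if m.sum()<15: print("no red",m.sum())
    else:
        P=world(c,big(m),.05)-N;d=P.mean(0);print("ptr deg",np.degrees(np.arctan2(d[1],d[0])),"r",np.hypot(*d),m.sum())
    print(s["t"],s["tcp_pos"],yaw(),s["force"],s["ft_torque"],s["q"][5])
E
python3 -m jog '{"linear":[[0,0,0],[0,0,0],[0,0,0],[0,0,0],[0,0,0],[0,0,0]],"turn":[-1,-1,-1,-1,0,0]}'; python3 -c "
from h import *
pointer('w5')"
```

```text
t: 10.92
tcp_pos: [0.5176, -0.2113, 0.2467]
tool_rot: [0.986, 0.165, 0.001, 0.001]
force: [-0.7, -0.8, 7.1]
finger_gap: 0.432
gripper_force: 101.2
no red 0
10.925 [ 0.51760485 -0.21130419  0.24665328] -70.94671399401685 [-0.70158838 -0.83034995  7.10988808] [ 0.02399167  0.15652162 -0.07646241] 0.6508073960169313
```

```bash
python3 -m jog '{"linear":[[0,0,15],[0,0,20],[0,0,20],[0,25,0],[-2,45,0],[-2,50,0],[-3,55,0],[-3,55,0],[-3,55,0],[-3,50,0],[-2,40,0],[0,20,0]],"turn":[0,0,0,0.7,0,0,0,0,0,0,0,0]}'; python3 -m jog '{"linear":[[0,0,-25],[0,0,-25],[0,0,-25],[0,0,0],[0,0,0]],"turn":[0,0,0,0,0]}'; python3 -c "
from h import *
print(sense()['tcp_pos'],yaw(),sense()['force'])"
```

```text
t: 12.48
tcp_pos: [0.4984, 0.1863, 0.3011]
tool_rot: [0.98, 0.197, 0.0, -0.0]
force: [0.3, 0.2, -1.8]
finger_gap: 0.431
gripper_force: 100.5
t: 13.1
tcp_pos: [0.4995, 0.1842, 0.2265]
tool_rot: [0.981, 0.195, 0.001, 0.0]
force: [1.0, 0.0, -2.2]
finger_gap: 0.433
gripper_force: 100.4
[0.49949545 0.18417552 0.22649403] -67.49253373603176 [ 0.95724924  0.02672857 -2.15868384]
```

```bash
python3 -m jog '{"linear":[[0,0,-12],[0,0,-10],[0,0,-4],[0,0,-1.5],[0,0,0]],"turn":[0,0,0,0,0]}';python3 -m jog '{"linear":[[0,0,0],[0,0,0],[0,0,0],[0,0,0],[0,0,15],[0,0,25],[0,0,25],[4,-30,15],[5,-30,0],[5,-30,0],[5,-31,0],[0,0,0]],"turn":[0,0,0,0,0,0,0,0,0,0,0,0]}' 1; python3 - <<'E'
from h import *
s=sense();c=get_calibration("wrist");im=snapshot("wrist");cv2.imwrite("pics/w6.png",im[...,::-1])
u,v=map(int,map(round,proj(c,[.5186,.0627,.068])));print(s["tcp_pos"],yaw(),s["t"],u,v)
r=im[...,0].astype(int);m=np.zeros(r.shape,bool);m[v-22:v+23,u-22:u+23]=1;m=big(m&(r<95))
print(cv2.minAreaRect(world(c,m,.068).astype(np.float32)*1000))
E
```

```text
t: 13.72
tcp_pos: [0.4989, 0.184, 0.1987]
tool_rot: [0.981, 0.195, -0.0, 0.0]
force: [-2.0, -0.3, 3.6]
finger_gap: 0.435
gripper_force: 101.3
t: 15.22
tcp_pos: [0.5188, 0.0614, 0.2792]
tool_rot: [0.981, 0.193, 0.001, 0.0]
force: [0.3, 0.2, -0.2]
finger_gap: 0.996
gripper_force: 0.0
[0.51877137 0.06138885 0.27921535] -67.6379877679095 15.225 318 284Traceback (most recent call last):
  File "<stdin>", line 4, in <module>
  File "h.py", line 14, in big
    n,l,st,_=cv2.connectedComponentsWithStats(mask.astype(np.uint8)); return l==1+np.argmax(st[1:,4])
                                                                                  ~~~~~~~~~^^^^^^^^^^
    return _wrapfunc(a, 'argmax', axis=axis, out=out, **kwds)
    return bound(*args, **kwds)
ValueError: attempt to get argmax of an empty sequence
```

View pics/w6.png

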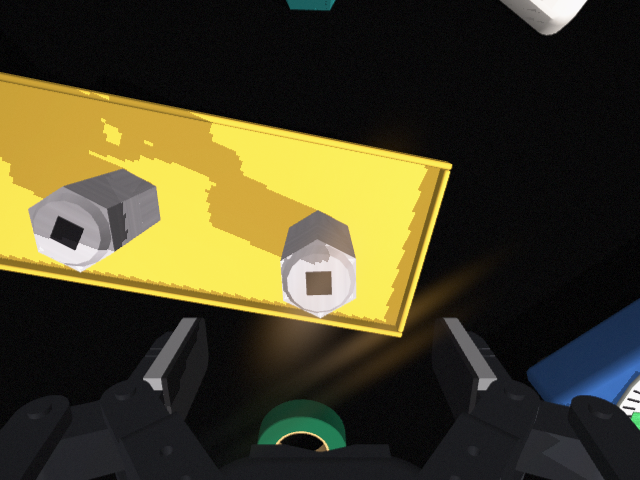

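The first socket stands upright, and the right one's mark is at (318.5,283), as predicted, with its flats facing the pads.

```bash
python3 -m jog '{"linear":[[0,1,-25],[0,0,-25],[0,0,-20],[0,0,-10.5],[0,0,0]],"turn":[0,0,0,0,0]}'; python3 -m jog '{"linear":[[0,0,0],[0,0,0],[0,0,0],[0,0,0],[0,0,0],[0,0,0]],"turn":[0,0,0,0,0,0]}' 0 100; python3 -c "
from h import *
print(sense()['tcp_pos'],yaw())"
```

```text
t: 15.9
tcp_pos: [0.5179, 0.0648, 0.1974]
tool_rot: [0.981, 0.195, -0.001, -0.0]
force: [-0.2, 0.2, -0.3]
finger_gap: 0.999
gripper_force: 0.0
t: 16.65
tcp_pos: [0.5185, 0.064, 0.1987]
tool_rot: [0.981, 0.195, 0.001, 0.0]
force: [-1.0, -0.3, 6.3]
finger_gap: 0.439
gripper_force: 100.0
[0.51854893 0.0639524  0.19865526] -67.52568124865341
```

```bash
python3 -m jog '{"linear":[[0,0,30],[0,0,30],[0,0,25],[0,-25,0],[0,-45,0],[0,-50,0],[0,-55,0],[0,-50,0],[-1,-35,0],[0,-15,0],[0,0,0],[0,0,0]],"turn":[0,0,0,-0.8,-1,-1,-1,0,0,0,0,0]}';  python3 -c "
from h import *
pointer('w7');s=sense();print(proj(get_calibration('wrist'),[*s['tcp_pos'][:2],s['tcp_pos'][2]-.1305]))
im=cv2.imread('pics/w7.png');r=im[...,2].astype(int);m=np.zeros(r.shape,bool);m[370:425,290:350]=1;m&=r<85;m=big(m);v,u=np.nonzero(m);print('mark',u.mean(),v.mean(),m.sum(),(u.min(),u.max(),v.min(),v.max()))"
```

```text
t: 18.15
tcp_pos: [0.5168, -0.2094, 0.2824]
tool_rot: [1.0, 0.031, -0.001, -0.001]
force: [0.4, 0.1, -1.6]
finger_gap: 0.433
gripper_force: 100.5
no red 0
18.15 [ 0.5168196  -0.209378    0.28242164] -86.42475744640876 [ 0.42419396  0.12948476 -1.62996669] [ 0.02476267  0.00121719 -0.04314773] 0.9231128604937208
(np.float64(324.0913693222313), np.float64(393.6691984175095))
mark 319.68134893324157 392.92154163799034 1453 (np.int64(299), np.int64(340), np.int64(376), np.int64(410))
```

```bash
python3 -m jog '{"linear":[[0,0,-7],[0,0,-7],[0,0,0],[0,0,0]],"turn":[0,0,0,0]}'; python3 -c "
from h import *
print(sense()['tcp_pos'],yaw(),sense()['force'])"
```

```text
t: 18.7
tcp_pos: [0.5172, -0.2108, 0.2685]
tool_rot: [1.0, 0.03, -0.0, -0.0]
force: [0.3, -0.0, -2.4]
finger_gap: 0.434
gripper_force: 100.5
[ 0.51719617 -0.21083923  0.26854165] -86.51092779686984 [ 0.2970983  -0.02652639 -2.36932752]
```

```bash
python3 -m jog '{"linear":[[0,0,-2],[0,0,-2],[0,0,-1],[0,0,-1],[0,0,-1],[0,0,-1],[0,0,0]],"turn":[0,0,0,0,0,0,0]}'; python3 -c "
from h import *
print(sense()['tcp_pos'],yaw(),sense()['force'])"
```

```text
t: 19.58
tcp_pos: [0.5171, -0.2109, 0.2606]
tool_rot: [1.0, 0.03, -0.0, -0.0]
force: [-0.0, 0.2, -1.3]
finger_gap: 0.435
gripper_force: 100.5
[ 0.51714642 -0.21088889  0.26061366] -86.51492760838059 [-0.003912    0.18961364 -1.33559938]
```

```bash
python3 -m jog '{"linear":[[0,0,-1],[0,0,-1],[0,0,-1],[0,0,-1],[0,0,0]],"turn":[0,0,0,0,0]}'; python3 -c "
from h import *
print(sense()['tcp_pos'],yaw(),sense()['force'])"
```

```text
t: 20.2
tcp_pos: [0.5171, -0.2109, 0.2566]
tool_rot: [1.0, 0.03, -0.0, -0.0]
force: [0.4, 0.3, -3.1]
finger_gap: 0.433
gripper_force: 100.5
[ 0.51712971 -0.21088586  0.2565736 ] -86.51445760962226 [ 0.43141857  0.31939884 -3.08726565]
```

```bash
python3 -m jog '{"linear":[[0,0,-2],[0,0,-2],[0,0,-2],[0,0,-2],[0,0,-1],[0,0,-1],[0,0,-0.7],[0,0,0],[0,0,0]],"turn":[0,0,0,0,0,0,0,0,0]}'; python3 -m jog '{"linear":[[0,0,0],[0,0,0],[0,0,0],[0,0,0],[0,0,0],[0,0,0]],"turn":[-1,-1,-1,-1,0,0]}'; python3 -c "
from h import *
print(sense()['tcp_pos'],yaw(),sense()['force'],sense()['ft_torque'])"
```

```text
t: 21.32
tcp_pos: [0.5171, -0.2109, 0.2467]
tool_rot: [1.0, 0.03, 0.0, 0.0]
force: [-1.8, 0.6, 6.0]
finger_gap: 0.434
gripper_force: 101.2
t: 22.08
tcp_pos: [0.5173, -0.2116, 0.2467]
tool_rot: [0.99, -0.143, 0.001, 0.001]
force: [-2.8, -2.2, 5.3]
finger_gap: 0.434
gripper_force: 101.2
[ 0.51732912 -0.21162015  0.2466926 ] -106.42662698051868 [-2.8140156  -2.17982182  5.34006549] [-0.31943438  0.4296786  -0.07741969]
```

```bash
python3 -m jog '{"linear":[[0,0,0],[0,0,0],[0,0,0],[0,0,0],[0,0,0],[0,0,0]],"turn":[-1,-1,-1,-1,0,0]}'; python3 -c "
from h import *
pointer('w8')
im=snapshot('top');cv2.imwrite('pics/t8.png',im[...,::-1])"
```

```text
t: 22.82
tcp_pos: [0.5173, -0.2118, 0.2467]
tool_rot: [0.95, -0.312, 0.001, 0.001]
force: [-2.1, -2.3, 5.1]
finger_gap: 0.436
gripper_force: 101.3
no red 0
22.825 [ 0.51725681 -0.21176427  0.24666951] -126.3564059944958 [-2.0594993  -2.28131488  5.11462013] [-0.43890735  0.4347365   0.15551334] 1.6188132254185006
```

```bash
cat >> h.py <<'E'
def sideptr(name):
    c=get_calibration("side");im=snapshot("side");cv2.imwrite(f"pics/{name}.png",im[...,::-1])
    u,v=map(int,proj(c,[.517,-.2108,.05]));r,g,b=[im[...,i].astype(int) for i in range(3)];N=np.array([.517,-.2108])
    roi=np.zeros(r.shape,bool);roi[v-50:v+70,u-70:u+70]=1
    for n,m in(("red",roi&(r>110)&(g<80)&(b<80)),("green",roi&(g>120)&(r<110)&(b<150)&(g>b+30))):
        if m.sum()<5: print(n,m.sum());continue
        P=world(c,big(m),.05)-N;d=P.mean(0);a=np.degrees(np.arctan2(P[:,1],P[:,0]));rr=np.hypot(*P.T);print(n,m.sum(),"deg",np.median(a[rr>.03]),a[rr>.03].min(),a[rr>.03].max(),"r",np.hypot(*d))
    s=sense();print(s["t"],s["tcp_pos"],yaw(),s["force"],s["ft_torque"]); return im,u,v
E
python3 -c "
from h import *
im,u,v=sideptr('s1');print(u,v)
cv2.imwrite('pics/s1c.png',cv2.resize(im[v-60:v+60,u-80:u+80,::-1],None,fx=5,fy=5,interpolation=cv2.INTER_CUBIC))"
```

```text
red 4
green 151 deg 121.50414295229382 116.40340357264985 126.99318368736212 r 0.3260880377965028
22.975 [ 0.51727891 -0.21176361  0.24668686] -126.35411215018406 [-2.38699765 -2.33256492  6.32065153] [-0.45587843  0.45356104  0.12370647]
365 221
```

View pics/s1c.png

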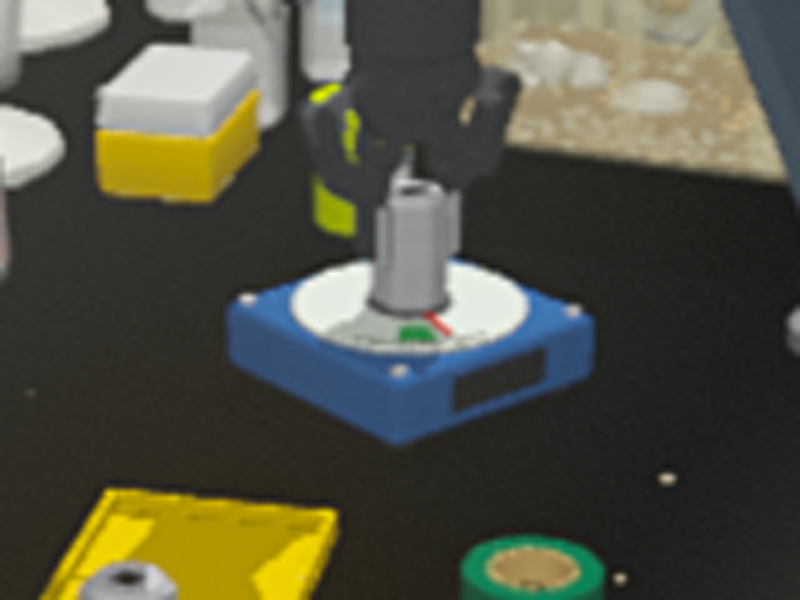

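The side view shows the pointer from (427,315) to (450,334) in crop pixels, just short of the green patch at (415,332).

```bash
cat >> h.py <<'E'
def sp(x,y,z=.049):
    p=ray(get_calibration("side"),285+x/5,161+y/5,z)[:2]-[.517,-.2108];return np.degrees(np.arctan2(p[1],p[0])),np.hypot(*p)
E
python3 -c "
from h import *
for p in((450,334),(438,324),(415,333),(398,335),(435,332)):print(p,sp(*p))
c=get_calibration('side')
for a in(153,140,127.2,115.7,104.3):
  for r in (.03,.05): print(a,r,[round(float(k),1) for k in (lambda q:((q[0]-285)*5,(q[1]-161)*5))(proj(c,[.517+r*np.cos(np.radians(a)),-.2108+r*np.sin(np.radians(a)),.049]))])"
```

```text
(450, 334) (np.float64(141.34744911105471), np.float64(0.0507396832194767))
(438, 324) (np.float64(143.58503933392413), np.float64(0.03543416303703321))
(415, 333) (np.float64(119.42851934712851), np.float64(0.04356543072794778))
(398, 335) (np.float64(107.34818892237364), np.float64(0.04634974107915273))
(435, 332) (np.float64(133.85472455445057), np.float64(0.04479345633634956))
153 0.03 [439.7, 318.8]
153 0.05 [464.1, 329.5]
140 0.03 [429.8, 321.4]
140 0.05 [447.5, 333.9]
127.2 0.03 [418.7, 323.0]
127.2 0.05 [428.7, 336.7]
115.7 0.03 [408.0, 323.6]
115.7 0.05 [410.8, 337.7]
104.3 0.03 [397.3, 323.4]
104.3 0.05 [392.7, 337.4]
```

```bash
python3 -m jog '{"linear":[[0,0,0],[0,0,0],[0,0,0],[0,0,0],[0,0,0],[0,0,0],[0,0,0]],"turn":[-0.8,-0.8,-0.8,-0.8,-0.8,0,0]}'; python3 -c "
from h import *
im,u,v=sideptr('s2')
r,g,b=[im[...,i].astype(int) for i in range(3)]
roi=np.zeros(r.shape,bool);roi[215:235,340:390]=1
c=get_calibration('side')
for n,m in(('red',roi&(r>g+35)&(r>b+35)),('green',roi&(g>r+30)&(g>b+20))):
  vv,uu=np.nonzero(m)
  for a,e in zip(uu,vv):
    p=ray(c,a,e,.049)[:2]-[.517,-.2108];print(n,a,e,round(float(np.degrees(np.arctan2(p[1],p[0])))),round(float(np.hypot(*p))*1000),im[e,a])
" | head -60
```

```text
t: 23.85
tcp_pos: [0.5172, -0.2119, 0.2467]
tool_rot: [0.882, -0.472, 0.001, 0.001]
force: [-3.5, -4.6, 5.3]
finger_gap: 0.435
gripper_force: 101.3
red 3
green 144 deg 121.54581291252659 116.40340357264985 126.99318368736212 r 0.3264404851987687
23.9 [ 0.51714906 -0.21188647  0.2466678 ] -146.31101113921875 [-2.40128169 -3.9098004   6.84724315] [-0.59595414  0.52262278  0.26950829]
red 367 224 122 18 [151  70  65]
red 368 224 131 18 [146  89  85]
red 367 225 119 25 [158 104  85]
red 368 225 125 25 [169  91  84]
red 368 226 122 32 [151  76  54]
red 368 227 120 39 [151  61  36]
red 368 228 119 46 [134  82  53]
green 365 226 107 32 [106 154 115]
green 366 226 112 32 [ 86 144  91]
green 370 226 132 34 [110 156 120]
green 365 227 108 39 [ 57 138  76]
green 366 227 112 39 [ 42 136  61]
green 370 227 128 40 [ 63 138  75]
green 371 227 132 41 [117 155 123]
green 364 228 105 47 [124 155 126]
green 365 228 109 46 [ 51 134  69]
green 366 228 112 46 [ 48 136  67]
green 370 228 126 47 [ 50 132  64]
green 371 228 129 48 [ 71 137  85]
```

```bash
python3 -m jog '{"linear":[[0,0,0],[0,0,0],[0,0,0],[0,0,0],[0,0,0],[0,0,0]],"turn":[-0.3,0,0,0,0,0]}'; python3 -c "
from h import *
im,u,v=sideptr('s3')
for e in (226,227,228): print(e,[(a,*map(int,im[e,a])) for a in range(362,375)])
cv2.imwrite('pics/s3c.png',cv2.resize(im[200:240,340:395,::-1],None,fx=14,fy=14,interpolation=cv2.INTER_CUBIC))"
```

```text
t: 24.65
tcp_pos: [0.5171, -0.2119, 0.2467]
tool_rot: [0.876, -0.483, 0.001, 0.001]
force: [-3.1, -3.7, 6.3]
finger_gap: 0.431
gripper_force: 101.4
red 3
green 145 deg 121.5249779324102 116.40340357264985 126.99318368736212 r 0.3262364283381092
24.7 [ 0.51715089 -0.21188799  0.24669157] -147.7896419738514 [-3.76327252 -3.3601869   5.75554352] [-0.60656733  0.57965903  0.33552721]
226 [(362, 173, 178, 169), (363, 174, 179, 170), (364, 154, 170, 154), (365, 105, 154, 115), (366, 100, 127, 83), (367, 147, 77, 50), (368, 148, 98, 70), (369, 99, 140, 98), (370, 110, 155, 119), (371, 158, 173, 158), (372, 212, 216, 208), (373, 235, 240, 231), (374, 233, 239, 230)]
227 [(362, 172, 178, 169), (363, 174, 178, 170), (364, 143, 163, 142), (365, 57, 139, 75), (366, 63, 126, 58), (367, 135, 85, 41), (368, 149, 74, 42), (369, 86, 118, 58), (370, 59, 139, 77), (371, 119, 155, 123), (372, 177, 186, 175), (373, 217, 222, 214), (374, 232, 238, 229)]
228 [(362, 170, 175, 167), (363, 163, 173, 161), (364, 124, 156, 126), (365, 50, 135, 69), (366, 54, 133, 66), (367, 114, 108, 59), (368, 128, 92, 55), (369, 71, 118, 56), (370, 43, 133, 63), (371, 71, 136, 84), (372, 144, 164, 143), (373, 208, 213, 204), (374, 223, 229, 220)]
```

View pics/s3c.png

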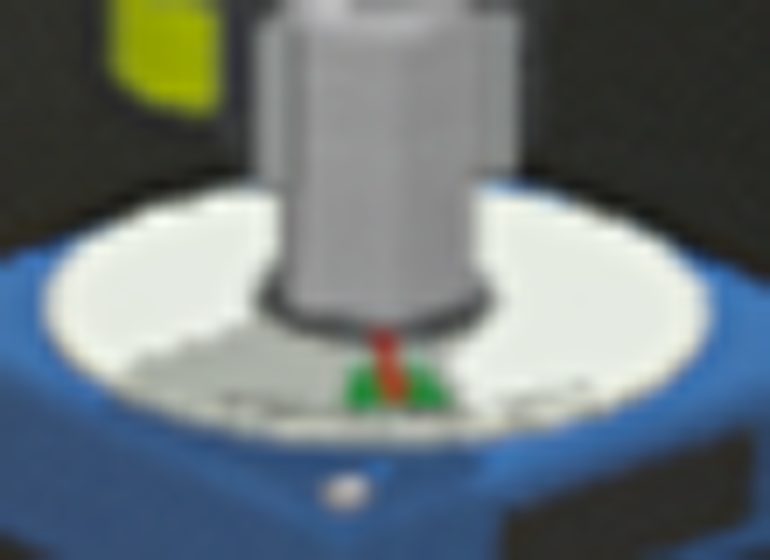

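The pointer (390,370) is centred in the green patch (345–450), and the socket sits fully on the flange.

```bash
python3 -c "
from station import *
print(sign_off())"
```

```text
the job is handed in; nothing more can be done
None
```

The second socket I tried (the one nearest the tester) fits: it is fully seated and still gripped, with the pointer held in the middle of the green band. The first went down but spun free, so I stood it back upright on the tray; the job was handed in at about 25 s.

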